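Snap the drawer key onto its eye

TASK

Put the drawer key away: pick it up by its wooden handle and push its snap hook straight onto the steel eye of the key bracket until the sprung gate has snapped shut behind the eye's front bar. Then prove the catch: draw the key back with a steady pull of 10 N, held for a second, never straining hook or eye beyond 20 N, and let go of it there. Leave the jars and the spool where they stand.

Things in the scene. Friction and masses are not known exactly. Their poses are not given: they have to be found in the camera images.
- key_hook: drawer key, loose, 0.12-0.2 kg, flat on the bench. Along its x, tail to front: brass key (x -95 to -50 mm), wooden handle (x -50 to 34, 22 wide in y, 26 high) to grip across y, brass collar, two-pronged steel snap hook (x 42 to 106, 34 wide, tips flared to 46, 10 thick, mid-height z 13). Origin: underside of handle, 8 mm ahead of its middle; x points out of the hook's mouth, z up.
- key_gate (a joint): sprung gate across the hook's mouth at x 94 in the key's frame, hinged at the +y prong's tip: 0 shut, up to 1.3 rad swung inwards; springs shut by itself. A bar pushed in mid-mouth opens it with about 3 to 7 N and passes its tip with the bar's axis at about x 67; the gate then snaps shut behind it. A shut gate does not give outwards.
- hook_pocket (a point): the middle of the hook's inside: x 73.5, y 0, z 13 mm in the key's frame, same axes. Prongs 24 mm apart inside (y -12 to 12); the mouth's floor is at x 56. The eye's 8 mm bar is bottomed with its axis at x 60; drawn back, it bears on the shut gate's inside with its axis at x 87.
- key_post: key bracket, fixed on the bench: steel foot plate 75 x 66 x 8 mm, upright wooden block 30 x 34 mm, 80 high. Origin under the block's middle, z up. The eye, a U of 8 mm round steel in the plane y = 0, stands out of the block's -x face: two level legs (axes 15 and 65 mm above the bench) and an upright front bar, straight from z 23 to 57. The key goes on along +x.
- eye_mid (a point): middle height of the eye's front bar if the eye stood at mid-travel: x -78, y 0, z 40 mm in the bracket's frame, same axes. The real eye is stuck in its bushes up to 10 mm nearer or further along x, which is not measured: the bar must be felt (or seen). It does not move when pushed or pulled.
- flux_jar: stoneware jar with lid, 55 mm across, 60 high, loose; origin under its middle; bystander
- solder_spool: spool of solder wire, 65 x 46 x 23 mm, loose; origin under its middle; bystander
- gem_jar: small clear jar, 29 mm across, 18 high, loose; origin under its middle; bystander
Mind the look-alikes: they are no part of the job. What is shaped like the key_post but orange is not meant.

How it is judged:
By the outcome, as a careful person would: the job done as asked, in the order asked, and still so for the second after the job is handed in, with the robot touching nothing.
It also fails if it takes over 61 s, if anything falls off the work surface, if the arm or the gripper's body presses on something with over 40 N, if the wrist force passes 120 N, or if a joint passes its speed limit or range.

ROBOT

A 7-joint arm with a two-finger parallel gripper is mounted at the origin on a cart in front of the work surface, level with it; the furniture and walls round the work are solid. World frame = base frame: x ahead of the robot, y to its left, z up, the work surface at z = 0. Lengths are in m, angles in degrees, forces in N, time in s.
With the tool pointing down it reaches from about 0.375 to 0.925 m from the base axis. Payload 3.1 kg.
Tool frame: the origin (TCP) lies midway between the tips of the shut fingers; the grasp point (between the pads) lies grip_point_offset behind it (grip_point_offset is the distance from the TCP to the grasp point, in m); z points along the fingers, y is the line along which they close (so a half turn about z gives the same grasp; the last joint's range is limited). The gripper opens to 85 mm and grips with 20 to 120 N. Pads are 22 mm wide; open, the fingers measure 114 mm over their backs; the gripper's body (76 mm by 85 mm) begins 54 mm behind the grasp point. The pads swing forward as they close: fully open they stand 13 mm farther back than shut.
Start: joints at [-5.604, 21.939, 2.515, 91.553, -1.026, 66.532, -2.859], TCP at [0.65, 0, 0.231] pointing down, gripper open.
Joint ranges: [-149.38, 149.38], [-23.57, 123.04], [-84.95, 90], [0, 143.3], [-89.99, 269.99], [3.08, 112.72], [-163.45, 163.45]. Speed limits (degrees/s): [159.86, 159.86, 180, 180, 180, 180, 180].

INTERFACE

Orientations are given as [roll, pitch, yaw] about the fixed x, y, z axes, in that order (R = Rz(yaw) Ry(pitch) Rx(roll)).
In Python, from station import read_state, read_camera, camera_params, hand_in, grip_point_offset gives the robot as it stands.
- The arm moves only by the tool carry_out, never from a script. Its argument "targets" is a list of rows, each an object of numbers: "tx", "ty", "tz": the shift along the tool's x, y, z in units of 30 mm (1.0 is 30 mm); "spin": the turn about the tool's z in units of 5 degrees (1.0 is 5 degrees); "gripper": the closure in counts, from 0 (fully open) to 255 (shut). In form: [{"tx": .., "ty": .., "tz": .., "spin": .., "gripper": ..}, ...]. A call has 1 to 10 rows; each row is the pose to reach, as a shift and turn from the pose commanded when the call began, along the tool's axes at that moment; what a row does not reach only later rows make up. A row lasts 1/10 s, in which the tool goes at most 50 mm and 8.59 degrees, less where a joint would pass 70% of its speed; a pose out of reach is approached as far as the arm can. A call with a gripper value outside its range is refused whole. The fingers move at their own pace and stop on an object; "newtons" is the grip in N (left out, the last holds). Time passes only in rows, so rows that repeat a pose let the fingers close. It gives the time, the measured TCP pose, the force, the opening and the grip force at its end, in the units of the state.
- read_state(): the state, without advancing time (a new reading comes with each control period).
- read_camera(name): name is "scene" or "side" or "wrist"; returns the picture (480x640x3 uint8, red, green, blue); there is no depth.
- camera_params(name): a dict with "vfov" (degrees; the focal length in pixels is half the picture's height over the tangent of half this angle, whatever the lens; pixels are square), "cx", "cy" (the principal point, pixels), "k1" (the pictures are not rectified: a ray, as slopes to the right and down, at radius r is drawn at 1 + k1 r^2 times it, then the intrinsics apply), "cam_to_world" (4x4, takes a point from camera to world coordinates). Camera axes: x right, y up, looking along -z (the intrinsics and any distortion apply to the point x, -y, -z); pixel columns grow to the right and rows downward; lengths in m; the calibration is good to about 2 mm. A picture is of the moment at which its call begins: read the wrist's pose just before it. camera_params takes no time and is no camera call; for the wrist camera it gives the pose at the moment of the call.
- hand_in(): hands the job in; it is judged then, once.
The state is a dict: "time_s": time; "q": joint angles; "qvel": joint speeds; "joint_efforts": joint torques, N m; "eef_pos": TCP position; "ee_rot": TCP orientation; "wrist_force": force on the tool from outside, world axes, zero at the start; "wrist_torque": the same for the moment, N m; "width": finger opening in m; "finger_force": force on a finger pad.
Only numpy, scipy, OpenCV 4.12 (cv2) and the standard library are available. Lean on these libraries where they do the work, as an engineer would, in place of code of your own. Each camera call takes 0.05 s, during which the arm holds its last target. There are 200 camera calls.

## Working session

There is one attempt and no reset: what is moved stays moved. The work goes in short steps, Python scripts to look and compute and a tool call to move; the robot and the scene stay as the last step left them, time stands still between calls to the robot, and variables do not carry over. Pictures are saved under pics/ and viewed, at most 10 in all, crops included, and the job is handed in when it is done.

Besides the shell and the picture viewer there is one more tool, called after "Emit:" as name([rows], argument=value, ...), one row to a line, values as JSON. carry_out: Moves the arm, as the interface text tells. Its arguments: {"type":"object","properties":{"targets":{"type":"array","items":{"type":"object","properties":{"tx":{"type":"number"},"ty":{"type":"number"},"tz":{"type":"number"},"spin":{"type":"number"},"gripper":{"type":"number"}}}},"newtons":{"type":"number"}},"required":["targets"]}

```bash
mkdir -p pics
cat > h.py <<'E'
import numpy as np, cv2
from station import *
def snap(n,f):
    p=camera_params(n); im=read_camera(n); cv2.imwrite(f'pics/{f}.png',im[:,:,::-1]); np.save(f'pics/{f}.npy',p,allow_pickle=True); return im,p
def load(f): return np.load(f'pics/{f}.npy',allow_pickle=True).item()
def K(p):
    f=240/np.tan(np.radians(p['vfov']/2)); return f
def ray(p,u,v):
    f=K(p); d=np.array([(u-p['cx'])/f,(v-p['cy'])/f]); s=d.copy()
    for _ in range(30): s=d/(1+p['k1']*(s@s))
    M=np.array(p['cam_to_world']); return M[:3,3],M[:3,:3]@np.array([s[0],-s[1],-1])
def onz(p,u,v,z):
    o,d=ray(p,u,v); return o+d*(z-o[2])/d[2]
def proj(p,X):
    M=np.array(p['cam_to_world']); c=M[:3,:3].T@(np.asarray(X)-M[:3,3]); s=np.array([c[0],-c[1]])/-c[2]
    s=s*(1+p['k1']*(s@s)); return s*K(p)+[p['cx'],p['cy']]
E
python3 - <<'E'
from h import *
for n in ['scene','side','wrist']:
    im,p=snap(n,n+'0'); M=np.array(p['cam_to_world']); print(n,p['vfov'],p['k1'],M[:3,3].round(3),(-M[:3,2]).round(2))
s=read_state(); print(s,grip_point_offset)
E
```

```text
scene 54.16025890694643 -0.11343802505310163 [0.261 0.533 0.697] [ 0.35 -0.54 -0.76]
side 47.87284847117032 -0.062251464520483274 [ 0.292 -0.86   0.713] [ 0.22  0.8  -0.57]
wrist 59.81821419341672 0.02305028161069668 [0.649 0.073 0.373] [-0.   -0.29 -0.96]
{'time_s': 0.15, 'q': array([-5.60225514, 21.97986538,  2.51360491, 91.62794465, -1.02532963,
       66.53453128, -2.85887639]), 'qvel': array([ 0.01093654, -0.08471186, -0.0120791 , -0.22015375,  0.00068706,
       -0.01919542, -0.00389819]), 'joint_efforts': array([ 2.19941270e-03, -4.34053266e+01,  1.02680024e+00, -2.49981201e+01,
        1.06983635e-02,  7.30535554e-03,  3.91670756e-05]), 'eef_pos': array([ 6.49250219e-01, -3.01538508e-05,  2.30194993e-01]), 'ee_rot': array([-1.79880358e+02,  6.83913412e-03,  9.00019853e+01]), 'wrist_force': array([-0.45110705, -0.03397975, -0.08684035]), 'wrist_torque': array([ 0.04005663, -0.01631095,  0.00844585]), 'finger_force': 0.0, 'width': 0.08542691261375439} 0.0187
```

View pics/scene0.png

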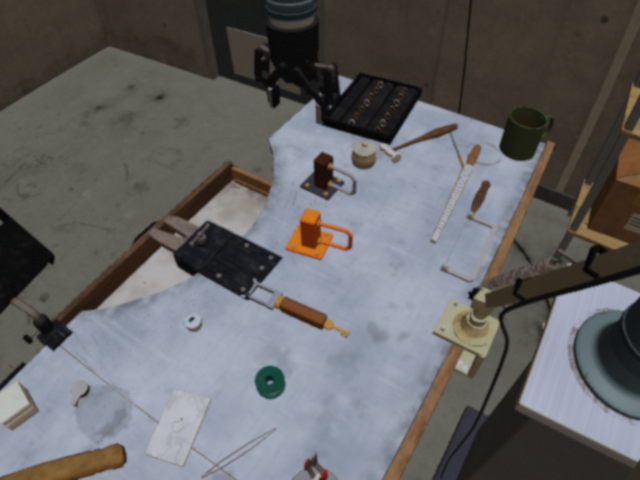

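View pics/wrist0.png

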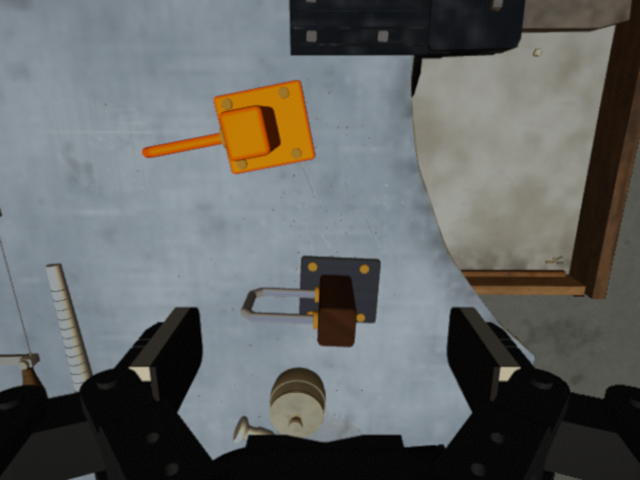

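View pics/side0.png

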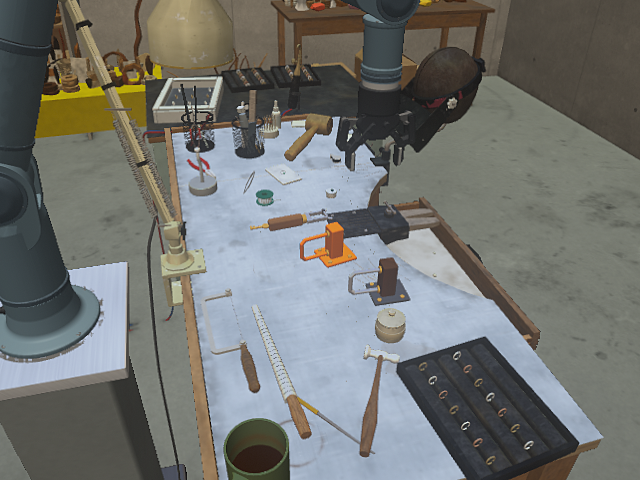

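The scene and wrist pictures show the brown bracket, foot plate at wrist px ~(340,290) with the eye pointing left. The orange look-alike is above it at ~(265,125). The key is at scene px ~(300,308), with its hook by the black bench block at (262,293) and its tail at (345,331). The jar is at wrist px (298,400).

Run:
```python
from h import *
p=load('scene0'); q=load('wrist0'); s=load('side0')
print('M',np.array(q['cam_to_world']).round(3))
print('key scene: tail',onz(p,345,331,.013).round(3),'handle back',onz(p,326,322,.02).round(3),'front',onz(p,277,301,.02).round(3),'hook tip',onz(p,252,289,.013).round(3))
print('key side: tail',onz(s,251,228,.013).round(3),'handle',onz(s,270,224,.02).round(3),onz(s,307,218,.02).round(3))
for u,v in [(302,257),(381,260),(378,322),(300,316)]: print('plate',onz(q,u,v,.008).round(4))
for u,v in [(320,276),(352,277),(355,346),(319,346)]: print('blk',onz(q,u,v,.08).round(4), onz(q,u,v,0).round(3))
print('eye outer top',onz(q,243,312,.065).round(4),'bot',onz(q,257,290,.015).round(4))
print('orange',onz(q,265,125,.008).round(3),'jar',onz(q,298,410,.06).round(3))
def crop(f,x,y,w,h,k):
    im=cv2.imread(f'pics/{f}.png')[y:y+h,x:x+w]; return cv2.resize(im,None,fx=k,fy=k,interpolation=cv2.INTER_CUBIC)
a=crop('scene0',230,260,140,90,5.5);b=crop('wrist0',230,240,160,115,4.8)
w=max(a.shape[1],b.shape[1])
cv2.imwrite('pics/c1.png',cv2.resize(a,(780,501)))
```

```text
M [[ 1.    -0.     0.002  0.649]
 [-0.     0.958  0.286  0.073]
 [-0.002 -0.286  0.958  0.373]
 [ 0.     0.     0.     1.   ]]
key scene: tail [0.439 0.195 0.013] handle back [0.472 0.2   0.02 ] front [0.565 0.209 0.02 ] hook tip [0.62  0.209 0.013]
key side: tail [0.434 0.199 0.013] handle [0.479 0.193 0.02 ] [0.57  0.197 0.02 ]
plate [ 0.6279 -0.0562  0.008 ]
plate [ 0.7012 -0.0591  0.008 ]
plate [ 0.7007 -0.123   0.008 ]
plate [ 0.625  -0.1167  0.008 ]
blk [ 0.6455 -0.0458  0.08  ] [ 0.644 -0.078  0.   ]
blk [ 0.6696 -0.0466  0.08  ] [ 0.675 -0.079  0.   ]
blk [ 0.6731 -0.1055  0.08  ] [ 0.68  -0.154  0.   ]
blk [ 0.6445 -0.1055  0.08  ] [ 0.643 -0.154  0.   ]
eye outer top [ 0.5825 -0.0834  0.065 ] bot [ 0.5859 -0.0862  0.015 ]
orange [0.599 0.062 0.008] jar [ 0.625 -0.182  0.06 ]
```

View pics/c1.png

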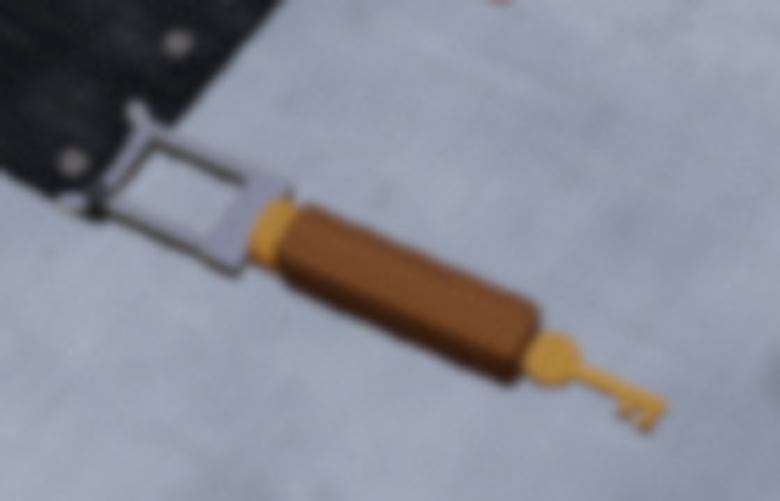

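Enlarged scene crop: key lies hook up-left. Crop px: hook tips (135,105) and (65,203), tail end (660,415), handle front top corner (312,206), rear (540,306). It is free of the block apart from visual overlap.

Run:
```python
from h import *
from scipy.optimize import least_squares
p=load('scene0')
# key-frame pts and crop px
P=[((106,-23,13),(135,103)),((106,23,13),(62,204)),((42,-17,18),(292,190)),((42,17,13),(237,272)),((34,-11,26),(312,204)),((-50,-11,26),(541,305)),((-50,11,4),(510,383)),((34,11,4),(283,283)),((-95,0,13),(660,415))]
def w(t,k): c,s=np.cos(t[2]),np.sin(t[2]); k=np.array(k)/1000; return [t[0]+c*k[0]-s*k[1],t[1]+s*k[0]+c*k[1],k[2]]
def f(t): return np.ravel([proj(p,w(t,k))-(np.array(u)/5.571+[230,260]) for k,u in P])
r=least_squares(f,[.53,.2,0.05],loss='soft_l1'); print(r.x[:2],np.degrees(r.x[2])); print(f(r.x).reshape(-1,2).round(1).tolist())
g=w(r.x,(-8,0,0)); print('grasp',g)
```

```text
[0.5241035  0.20357477] 3.5914431614113544
[[0.1, -0.7], [-1.3, 0.2], [0.4, -1.3], [0.1, 0.3], [-1.4, -2.0], [1.0, -0.2], [0.4, 2.7], [-1.8, 0.3], [0.9, 0.4]]
grasp [np.float64(0.5161192114698043), np.float64(0.20307363516440452), np.float64(0.0)]
```

Emit:
carry_out([
  {"tx":1,"ty":-0.7,"tz":0.2,"spin":1.7,"gripper":0},
  {"tx":2,"ty":-1.4,"tz":0.5,"spin":3.4},
  {"tx":3,"ty":-2.1,"tz":0.8,"spin":5.1},
  {"tx":4,"ty":-2.8,"tz":1,"spin":6.8},
  {"tx":5,"ty":-3.5,"tz":1.3,"spin":8.5},
  {"tx":6,"ty":-4.1,"tz":1.6,"spin":10.2},
  {"tx":6.77,"ty":-4.47,"tz":2,"spin":11.9},
  {"tx":6.77,"ty":-4.47,"tz":2,"spin":13.6},
  {"tx":6.77,"ty":-4.47,"tz":2,"spin":15.3},
  {"tx":6.77,"ty":-4.47,"tz":2,"spin":17.3},
])

```text
validation failed for argument at $.ta...
```

Emit:
carry_out([
  {"tx":0,"ty":0},
  {"tx":0},
  {"tx":0},
])

```text
validation failed for argument at $.ta...
```

Run:
```python
from h import *
s=read_state(); print(s['eef_pos'],s['ee_rot'],s['time_s'])
im,p=snap('wrist','w1')
```

```text
[ 6.49250219e-01 -3.01538508e-05  2.30194993e-01] [-1.79880358e+02  6.83913412e-03  9.00019853e+01] 0.15
```

View pics/w1.png

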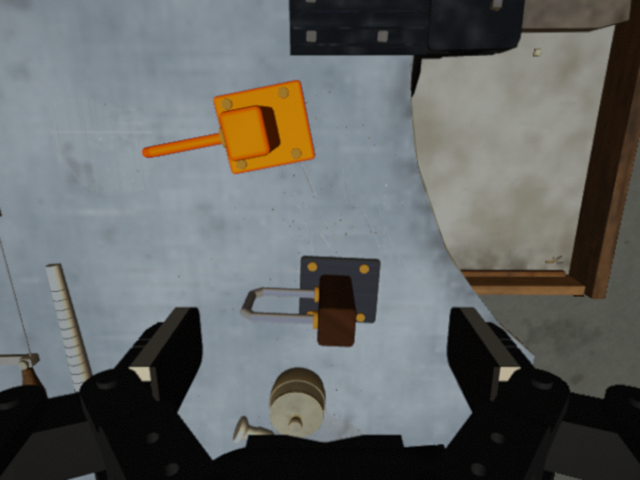

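The move was refused because every row needs all five fields, so this picture is the same as before. I'll resend the full rows.

Emit:
carry_out([
  {"tx":1,"ty":-0.7,"tz":0.2,"spin":1.7,"gripper":0},
  {"tx":2,"ty":-1.4,"tz":0.5,"spin":3.4,"gripper":0},
  {"tx":3,"ty":-2.1,"tz":0.8,"spin":5.1,"gripper":0},
  {"tx":4,"ty":-2.8,"tz":1,"spin":6.8,"gripper":0},
  {"tx":5,"ty":-3.5,"tz":1.3,"spin":8.5,"gripper":0},
  {"tx":6,"ty":-4.1,"tz":1.6,"spin":10.2,"gripper":0},
  {"tx":6.77,"ty":-4.47,"tz":2,"spin":11.9,"gripper":0},
  {"tx":6.77,"ty":-4.47,"tz":2,"spin":13.6,"gripper":0},
  {"tx":6.77,"ty":-4.47,"tz":2,"spin":15.3,"gripper":0},
  {"tx":6.77,"ty":-4.47,"tz":2,"spin":17.3,"gripper":0},
])

```text
time_s: 1.2
eef_pos: [0.5154, 0.2034, 0.1709]
ee_rot: [180.0, 0.0, 4.6]
wrist_force: [0.9, 0.2, -0.1]
width: 0.0851
finger_force: 0.0
```

Emit:
carry_out([
  {"tx":0,"ty":0,"tz":0,"spin":0,"gripper":0},
  {"tx":0,"ty":0,"tz":0,"spin":0,"gripper":0},
  {"tx":0,"ty":0,"tz":0,"spin":0,"gripper":0},
])

```text
time_s: 1.5
eef_pos: [0.5159, 0.203, 0.1712]
ee_rot: [180.0, 0.0, 5.0]
wrist_force: [-0.6, 1.0, 0.3]
width: 0.0855
finger_force: 0.0
```

Run:
```python
from h import *
s=read_state(); print(s['eef_pos'],s['ee_rot'],s['time_s'])
im,p=snap('wrist','w2')
```

```text
[0.51586619 0.20300638 0.17124668] [1.79999920e+02 6.31657831e-03 5.02063310e+00] 1.5
```

View pics/w2.png

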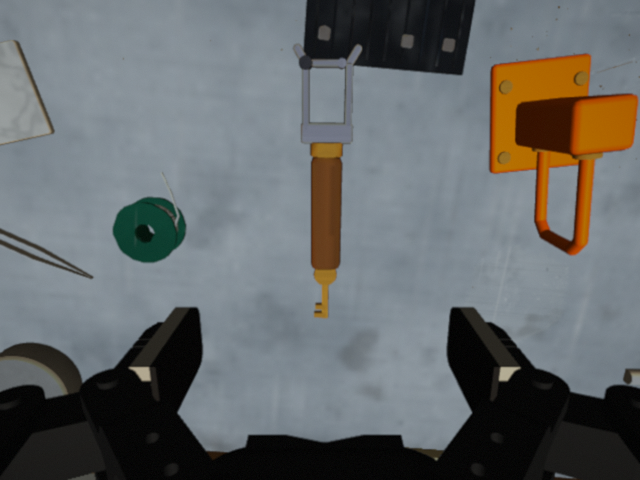

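Wrist view: key almost vertical in the picture. Handle spans columns 311–342 and rows 157–270, the hook's base is at (302–353, 123–143), the tips at (297,46) and (360,46), and the tail at (321,318).

```bash
cat >> h.py <<'E'
from scipy.optimize import least_squares
def w(t,k): c,s=np.cos(t[2]),np.sin(t[2]); k=np.array(k)/1000; return np.array([t[0]+c*k[0]-s*k[1],t[1]+s*k[0]+c*k[1],k[2]])
E
python3 - <<'E'
from h import *
p=load('w2')
P=[((106,-23,13),(361,44)),((106,23,13),(296,44)),((42,-17,13),(353,143)),((42,17,13),(301,143)),((34,-11,20),(342,157)),((34,11,20),(311,157)),((-50,-11,24),(340,269)),((-50,11,24),(311,269)),((-95,0,13),(321,318))]
f=lambda t: np.ravel([proj(p,w(t,k))-np.array(u) for k,u in P])
r=least_squares(f,[.53,.2,0.05],loss='soft_l1'); print(r.x[:2],np.degrees(r.x[2])); print(f(r.x).reshape(-1,2).round(1).tolist())
g=w(r.x,(-8,0,0)); s=read_state(); a=np.radians(s['ee_rot'][2]); d=(g-s['eef_pos'])[:2]
print('grasp',g,'tx,ty',np.array([d[0]*np.cos(a)+d[1]*np.sin(a), d[0]*np.sin(a)-d[1]*np.cos(a)])/.03)
E
```

```text
[0.52507455 0.20311877] 4.200955522898142
[[2.1, 0.2], [-2.6, -0.8], [-2.2, 0.6], [1.6, -0.1], [0.4, -1.0], [-0.2, -1.5], [-0.3, 1.9], [-0.9, 1.5], [3.1, 0.2]]
grasp [0.51709604 0.20253273 0.        ] tx,ty [0.03798605 0.01976915]
```

Emit:
carry_out([
  {"tx":0.04,"ty":0.02,"tz":1,"spin":0.16,"gripper":0},
  {"tx":0.04,"ty":0.02,"tz":2,"spin":0.16,"gripper":0},
  {"tx":0.04,"ty":0.02,"tz":3,"spin":0.16,"gripper":0},
  {"tx":0.04,"ty":0.02,"tz":4,"spin":0.16,"gripper":0},
  {"tx":0.04,"ty":0.02,"tz":4.7,"spin":0.16,"gripper":0},
  {"tx":0.04,"ty":0.02,"tz":5.2,"spin":0.16,"gripper":0},
  {"tx":0.04,"ty":0.02,"tz":5.5,"spin":0.16,"gripper":0},
  {"tx":0.04,"ty":0.02,"tz":5.5,"spin":0.16,"gripper":0},
])

```text
time_s: 2.35
eef_pos: [0.5165, 0.2023, 0.0054]
ee_rot: [180.0, 0.1, 4.1]
wrist_force: [0.4, 0.3, -0.1]
width: 0.0854
finger_force: 0.0
```

Emit:
carry_out([
  {"tx":0,"ty":0,"tz":0,"spin":0,"gripper":120},
  {"tx":0,"ty":0,"tz":0,"spin":0,"gripper":180},
  {"tx":0,"ty":0,"tz":0,"spin":0,"gripper":230},
  {"tx":0,"ty":0,"tz":0,"spin":0,"gripper":255},
  {"tx":0,"ty":0,"tz":0,"spin":0,"gripper":255},
  {"tx":0,"ty":0,"tz":0,"spin":0,"gripper":255},
  {"tx":0,"ty":0,"tz":0,"spin":0,"gripper":255},
  {"tx":0,"ty":0,"tz":0,"spin":0,"gripper":255},
], newtons=60)

```text
time_s: 3.15
eef_pos: [0.518, 0.2031, 0.0072]
ee_rot: [-180.0, -0.1, 4.1]
wrist_force: [-1.0, 0.7, 6.0]
width: 0.0206
finger_force: 60.6
```

Emit:
carry_out([
  {"tx":0,"ty":0,"tz":-0.3,"spin":0,"gripper":255},
  {"tx":0,"ty":0,"tz":-0.8,"spin":0,"gripper":255},
  {"tx":0,"ty":0,"tz":-1.6,"spin":0,"gripper":255},
  {"tx":0,"ty":0,"tz":-2.6,"spin":0,"gripper":255},
  {"tx":0,"ty":0,"tz":-3.6,"spin":0,"gripper":255},
  {"tx":0,"ty":0,"tz":-4.5,"spin":0,"gripper":255},
  {"tx":0,"ty":0,"tz":-5,"spin":0,"gripper":255},
  {"tx":0,"ty":0.3,"tz":-5,"spin":0.2,"gripper":255},
  {"tx":0,"ty":0.9,"tz":-5,"spin":0.4,"gripper":255},
  {"tx":0.1,"ty":1.7,"tz":-5,"spin":0.8,"gripper":255},
])

```text
time_s: 4.15
eef_pos: [0.5218, 0.1504, 0.1543]
ee_rot: [179.9, 0.2, 0.1]
wrist_force: [-0.1, 1.0, -1.6]
width: 0.0206
finger_force: 59.8
```

Emit:
carry_out([
  {"tx":0,"ty":1,"tz":0,"spin":0,"gripper":255},
  {"tx":0,"ty":2,"tz":0,"spin":0,"gripper":255},
  {"tx":0,"ty":3,"tz":0,"spin":0,"gripper":255},
  {"tx":0.1,"ty":4,"tz":0,"spin":0,"gripper":255},
  {"tx":0.2,"ty":4.9,"tz":0,"spin":0,"gripper":255},
  {"tx":0.4,"ty":5.5,"tz":0,"spin":0,"gripper":255},
  {"tx":0.5,"ty":5.75,"tz":0,"spin":0,"gripper":255},
  {"tx":0.5,"ty":5.75,"tz":0,"spin":0,"gripper":255},
  {"tx":0.5,"ty":5.75,"tz":0,"spin":0,"gripper":255},
])

```text
time_s: 5.05
eef_pos: [0.5383, -0.0203, 0.1554]
ee_rot: [-180.0, 0.1, 0.1]
wrist_force: [0.1, 0.5, -0.8]
width: 0.0204
finger_force: 59.7
```

Run:
```python
from h import *
s=read_state(); print(s['eef_pos'],s['ee_rot'],s['time_s'],s['wrist_force'])
im,p=snap('wrist','w3'); snap('side','s3'); snap('scene','sc3')
```

```text
[ 0.53830517 -0.02030643  0.15541036] [-1.79977616e+02  1.14514288e-01  7.49365473e-02] 5.05 [ 0.13031089  0.51728086 -0.75492094]
```

View pics/w3.png

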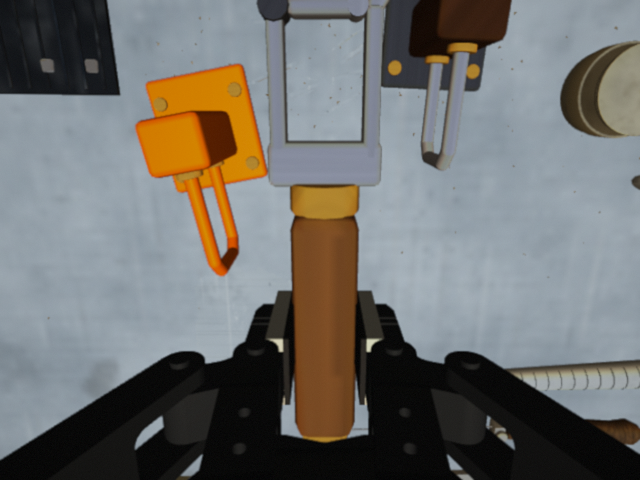

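Wrist view: key in hand, hook base across columns 268–382 at rows 142–186. The real eye is right of it: upper leg from ~(461,55), front apex at ~(443,167), lower leg from ~(436,62) to (430,155). Plate front edge runs (384,87)–(478,91).

Run:
```python
from h import *
im=cv2.imread('pics/w3.png').astype(int); g=im.sum(2)//3
for r in [100,115,130,145,155,160,165,170]: print(r,'cols418-478',g[r,418:478].tolist())
print('hook row 165',g[165,258:395:1].tolist()[:16],g[165,375:390].tolist())
print('row100 l',g[100,262:292].tolist(),'r',g[100,358:390].tolist())
print('col325',g[136:150,325].tolist(),g[180:192,325].tolist())
```

```text
100 cols418-478 [157, 159, 159, 158, 159, 159, 149, 106, 90, 111, 130, 139, 144, 144, 141, 138, 140, 140, 139, 137, 134, 145, 153, 151, 148, 151, 154, 152, 131, 91, 83, 105, 123, 131, 136, 139, 139, 138, 139, 140, 142, 143, 145, 140, 140, 147, 151, 153, 152, 154, 154, 154, 155, 156, 155, 156, 156, 156, 157, 158]
115 cols418-478 [155, 156, 156, 157, 153, 124, 91, 104, 128, 137, 142, 145, 142, 139, 139, 139, 140, 137, 138, 147, 151, 152, 152, 151, 151, 149, 127, 86, 81, 104, 123, 131, 138, 137, 139, 138, 139, 141, 143, 147, 146, 140, 139, 146, 151, 152, 153, 152, 153, 152, 155, 154, 154, 154, 156, 154, 154, 154, 153, 153]
130 cols418-478 [159, 161, 160, 149, 96, 95, 120, 136, 142, 147, 144, 141, 139, 139, 141, 139, 136, 148, 154, 154, 154, 154, 156, 154, 141, 94, 80, 103, 123, 132, 137, 139, 141, 139, 139, 140, 144, 147, 144, 139, 140, 145, 151, 152, 152, 151, 151, 152, 153, 152, 153, 153, 155, 153, 153, 154, 154, 154, 153, 154]
145 cols418-478 [163, 158, 126, 77, 73, 92, 107, 121, 130, 132, 132, 130, 131, 128, 124, 135, 150, 155, 157, 154, 155, 156, 143, 92, 78, 102, 121, 133, 137, 13
[... 1291 characters left out ...]
153, 154, 154, 156, 154, 156, 157, 157, 157, 158, 158, 158, 159, 157, 157, 158, 155]
hook row 165 [106, 114, 116, 114, 109, 104, 93, 97, 123, 142, 120, 124, 135, 141, 143, 145] [143, 143, 141, 138, 130, 123, 145, 166, 171, 170, 170, 170, 171, 170, 170]
row100 l [159, 158, 160, 158, 158, 155, 139, 122, 128, 135, 136, 138, 138, 138, 137, 137, 136, 135, 135, 135, 134, 122, 89, 61, 92, 138, 160, 162, 160, 161] r [164, 164, 163, 146, 86, 46, 69, 108, 128, 132, 136, 138, 139, 139, 137, 136, 135, 136, 136, 134, 134, 130, 118, 148, 158, 158, 158, 157, 158, 157, 157, 157]
col325 [167, 167, 168, 163, 130, 79, 70, 99, 123, 134, 136, 138, 140, 142] [146, 144, 142, 124, 84, 47, 41, 57, 94, 117, 119, 118]
```

```bash
cat > fit.py <<'E'
from h import *
def eye(t):  # t: bar x,y, yaw -> axis pts (world) of U
    a=[];
    for x in np.linspace(60,8,30): a.append((x,0,65))
    for q in np.linspace(0,np.pi/2,12): a.append((8-8*np.sin(q),0,57+8*np.cos(q)))
    for z in np.linspace(57,23,20): a.append((0,0,z))
    for q in np.linspace(0,np.pi/2,12): a.append((8-8*np.cos(q),0,23-8*np.sin(q)))
    for x in np.linspace(8,60,30): a.append((x,0,15))
    return np.array([w(t,k) for k in a])
rng=np.random.default_rng(0); S=rng.normal(size=(600,3)); S=.004*S/np.linalg.norm(S,axis=1)[:,None]
def sil(p,t): # lowest image row near the front
    A=eye(t); return max(proj(p,a+s)[1] for a in A[25:45] for s in S)
E
python3 - <<'E'
from fit import *
p=load('w3')
U=[(454.4,100),(452.2,115),(450.6,130),(448.5,145)]; L=[(431.8,100),(429.9,115),(428.2,130),(426.5,145)]
a=np.array([onz(p,*u,.065) for u in U]); b=np.array([onz(p,*u,.015) for u in L])
for n,q in (('up',a),('lo',b)):
    c=np.polyfit(q[:,0],q[:,1],1); print(n,q[[0,-1]].round(4).tolist(),'yaw',np.degrees(np.arctan(c[0])),'y at .588',np.polyval(c,.588))
e=onz(p,384,87,.008)-onz(p,478,91,.008); print('plate edge yaw',np.degrees(np.arctan2(-e[0],e[1])),onz(p,384,87,.008))
for bx in (.582,.586,.59,.594): print(bx,sil(p,(bx,-.085,np.radians(-2))))
for z in (.160,.163,.166,.169):
    o=lambda u,v:onz(p,u,v,z)
    f=o(324.2,143);k=o(324.2,183.4);l=o(267.5,165);r=o(381.3,165);l2=o(267.7,100);r2=o(380.9,100)
    print(z,'floor',f.round(4),'len',np.linalg.norm(f-k),'width',l[1]-r[1],l2[1]-r2[1],'mid',(l+r)[1]/2,(l2+r2)[1]/2,'x',(l2-l)[0])
E
```

```text
up [[0.6165, -0.0886, 0.065], [0.5932, -0.0876, 0.065]] yaw -2.3444460310401833 y at .588 -0.08744142274307516
lo [[0.6176, -0.0889, 0.015], [0.5893, -0.0876, 0.015]] yaw -2.5944337912882993 y at .588 -0.08751957578648606
plate edge yaw -2.45776043499483 [ 0.62585472 -0.05877905  0.008     ]
0.582 171.06772346040108
0.586 164.01179794866198
0.59 156.88410501797532
0.594 149.68325606942926
0.16 floor [ 0.6013 -0.0198  0.16  ] len 0.013154168437356194 width 0.03742037928167034 0.035579006322879914 mid -0.019889190350819243 -0.01983818387802383 x 0.02026053017894791
0.163 floor [ 0.6015 -0.0198  0.163 ] len 0.012868703604292587 width 0.03660830192568304 0.034806889472704314 mid -0.019889974069671267 -0.019840074512475346 x 0.019820846827403704
0.166 floor [ 0.6017 -0.0198  0.166 ] len 0.01258323877122898 width 0.035796224569695737 0.034034772622528714 mid -0.01989075778852329 -0.01984196514692687 x 0.019381163475859386
0.169 floor [ 0.6019 -0.0198  0.169 ] len 0.01229777393816526 width 0.03498414721370844 0.0332626557723531 mid -0.01989154150737531 -0.019843855781378393 x 0.01894148012431518
```

Emit:
carry_out([
  {"tx":-0.7,"ty":0.3,"tz":0,"spin":0.1,"gripper":255},
  {"tx":-1.6,"ty":0.8,"tz":0,"spin":0.3,"gripper":255},
  {"tx":-2.4,"ty":1.5,"tz":0,"spin":0.5,"gripper":255},
  {"tx":-2.94,"ty":2.07,"tz":0.5,"spin":0.5,"gripper":255},
  {"tx":-2.94,"ty":2.07,"tz":1.3,"spin":0.5,"gripper":255},
  {"tx":-2.94,"ty":2.07,"tz":2.1,"spin":0.5,"gripper":255},
  {"tx":-2.94,"ty":2.07,"tz":2.7,"spin":0.5,"gripper":255},
  {"tx":-2.94,"ty":2.07,"tz":3,"spin":0.5,"gripper":255},
  {"tx":-2.94,"ty":2.07,"tz":3,"spin":0.5,"gripper":255},
])

```text
time_s: 6.1
eef_pos: [0.45, -0.0819, 0.0653]
ee_rot: [-180.0, 0.2, -2.3]
wrist_force: [-0.3, -0.3, -1.1]
width: 0.0207
finger_force: 59.7
```

Run:
```python
from h import *
s=read_state(); print(s['eef_pos'],s['ee_rot'],s['time_s'],s['wrist_force'])
p=load('w3'); print('file',onz(p,515,380,0),'handle',onz(p,500,430,0))
im,p=snap('wrist','w4')
```

```text
[ 0.45003886 -0.08186657  0.06529563] [-1.79993860e+02  1.59160901e-01 -2.29985787e+00] 6.1 [-0.31552322 -0.26829468 -1.06330414]
file [ 0.39762781 -0.17742776  0.        ] handle [ 0.34783783 -0.17086177  0.        ]
```

View pics/w4.png

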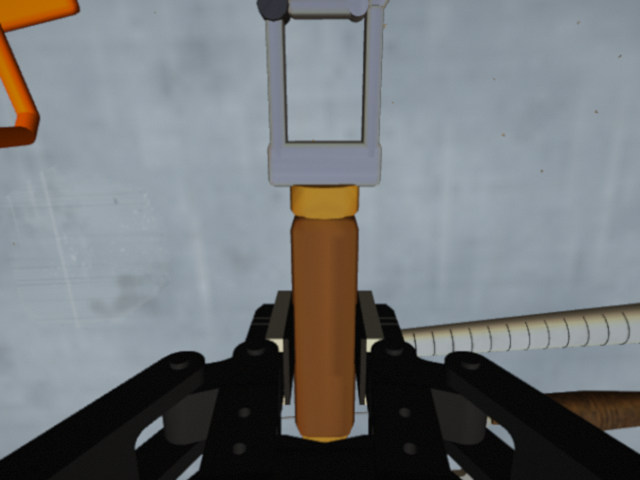

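The eye is still above the picture's top edge, and the key sits unchanged in the hand (hook base columns 268–382). I'll go down and then advance short of contact.

Emit:
carry_out([
  {"tx":0,"ty":0.01,"tz":0.4,"spin":0,"gripper":255},
  {"tx":0,"ty":0.01,"tz":0.8,"spin":0,"gripper":255},
  {"tx":0,"ty":0.01,"tz":1.1,"spin":0,"gripper":255},
  {"tx":0,"ty":0.01,"tz":1.17,"spin":0,"gripper":255},
  {"tx":0.2,"ty":0.01,"tz":1.17,"spin":0,"gripper":255},
  {"tx":0.4,"ty":0.01,"tz":1.17,"spin":0,"gripper":255},
  {"tx":0.6,"ty":0.01,"tz":1.17,"spin":0,"gripper":255},
  {"tx":0.6,"ty":0.01,"tz":1.17,"spin":0,"gripper":255},
  {"tx":0.6,"ty":0.01,"tz":1.17,"spin":0,"gripper":255},
])

```text
time_s: 7.05
eef_pos: [0.4696, -0.0838, 0.0315]
ee_rot: [-180.0, -0.0, -2.4]
wrist_force: [-0.6, -0.5, -1.3]
width: 0.0205
finger_force: 59.7
```

Emit:
carry_out([
  {"tx":0.07,"ty":0,"tz":0,"spin":0,"gripper":255},
  {"tx":0.14,"ty":0,"tz":0,"spin":0,"gripper":255},
  {"tx":0.2,"ty":0,"tz":0,"spin":0,"gripper":255},
  {"tx":0.2,"ty":0,"tz":0,"spin":0,"gripper":255},
])

```text
time_s: 7.45
eef_pos: [0.4745, -0.084, 0.031]
ee_rot: [-180.0, 0.1, -2.4]
wrist_force: [-0.9, 0.4, -1.4]
width: 0.0205
finger_force: 59.8
```

Emit:
carry_out([
  {"tx":0.05,"ty":-0.02,"tz":0,"spin":0,"gripper":255},
  {"tx":0.1,"ty":-0.02,"tz":0,"spin":0,"gripper":255},
  {"tx":0.15,"ty":-0.02,"tz":0,"spin":0,"gripper":255},
  {"tx":0.2,"ty":-0.02,"tz":0,"spin":0,"gripper":255},
  {"tx":0.25,"ty":-0.02,"tz":0,"spin":0,"gripper":255},
  {"tx":0.3,"ty":-0.02,"tz":0,"spin":0,"gripper":255},
  {"tx":0.3,"ty":-0.02,"tz":0,"spin":0,"gripper":255},
])

```text
time_s: 8.15
eef_pos: [0.4829, -0.0834, 0.0306]
ee_rot: [-180.0, 0.1, -2.4]
wrist_force: [-4.9, 0.3, -2.9]
width: 0.0202
finger_force: 59.7
```

Emit:
carry_out([
  {"tx":0.05,"ty":0,"tz":0,"spin":0,"gripper":255},
  {"tx":0.1,"ty":0,"tz":0,"spin":0,"gripper":255},
  {"tx":0.15,"ty":0,"tz":0,"spin":0,"gripper":255},
  {"tx":0.2,"ty":0,"tz":0,"spin":0,"gripper":255},
  {"tx":0.25,"ty":0,"tz":0,"spin":0,"gripper":255},
  {"tx":0.25,"ty":0,"tz":0,"spin":0,"gripper":255},
])

```text
time_s: 8.75
eef_pos: [0.4913, -0.0829, 0.0309]
ee_rot: [-179.9, 0.1, -2.3]
wrist_force: [-4.7, 2.1, -2.5]
width: 0.0206
finger_force: 59.6
```

Run:
```python
from h import *
s=read_state(); print(s['eef_pos'],s['wrist_force'],s['wrist_torque'])
im,p=snap('wrist','w5')
```

```text
[ 0.4913286  -0.0829356   0.03091221] [-4.73678177  2.13408415 -2.49807228] [0.52591465 0.95832603 0.23056338]
```

View pics/w5.png

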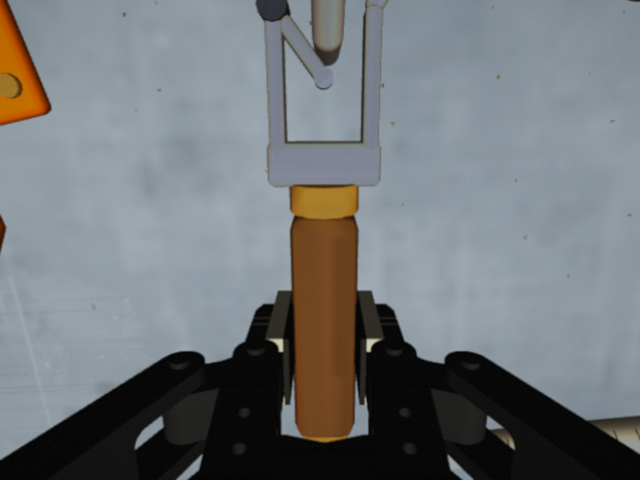

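The bar's upper end sits mid-mouth at ~(328,50), pushing the gate inward (gate tip at (322,77)). Alignment is good.

Emit:
carry_out([
  {"tx":0.06,"ty":0,"tz":0,"spin":0,"gripper":255},
  {"tx":0.12,"ty":0,"tz":0,"spin":0,"gripper":255},
  {"tx":0.18,"ty":0,"tz":0,"spin":0,"gripper":255},
  {"tx":0.24,"ty":0,"tz":0,"spin":0,"gripper":255},
  {"tx":0.3,"ty":0,"tz":0,"spin":0,"gripper":255},
  {"tx":0.36,"ty":0,"tz":0,"spin":0,"gripper":255},
  {"tx":0.4,"ty":0,"tz":0,"spin":0,"gripper":255},
  {"tx":0.4,"ty":0,"tz":0,"spin":0,"gripper":255},
])

```text
time_s: 9.6
eef_pos: [0.5072, -0.0839, 0.0323]
ee_rot: [-180.0, -0.4, -2.3]
wrist_force: [1.9, 4.9, -2.0]
width: 0.0208
finger_force: 59.7
```

Emit:
carry_out([
  {"tx":0.03,"ty":0,"tz":0,"spin":0,"gripper":255},
  {"tx":0.06,"ty":0,"tz":0,"spin":0,"gripper":255},
  {"tx":0.1,"ty":0,"tz":0,"spin":0,"gripper":255},
  {"tx":0.1,"ty":0,"tz":0,"spin":0,"gripper":255},
])

```text
time_s: 10.0
eef_pos: [0.5067, -0.0863, 0.0313]
ee_rot: [179.9, -0.0, -2.5]
wrist_force: [0.7, -1.2, -0.8]
width: 0.0205
finger_force: 59.7
```

Run:
```python
from h import *
s=read_state(); print(s['eef_pos'],s['wrist_force'],s['time_s'])
im,p=snap('wrist','w6')
A=cv2.imread('pics/w4.png').astype(int).sum(2)//3;B=cv2.imread('pics/w5.png').astype(int).sum(2)//3;C=im.astype(int).sum(2)//3
for c in (295,300,305,345,350,355,360):
    print(c,'shut',A[0:90:6,c].tolist(),'\n   open',B[0:90:6,c].tolist(),'\n   now',C[0:90:6,c].tolist())
print([ (r,C[r,286:364:4].tolist()) for r in range(0,140,10)])
```

```text
[ 0.50666342 -0.08627916  0.03131243] [ 0.71246345 -1.19880391 -0.81780338] 10.0
295 shut [122, 129, 119, 56, 157, 159, 161, 163, 160, 158, 159, 159, 163, 163, 162] 
   open [144, 147, 149, 148, 98, 123, 128, 129, 121, 116, 155, 154, 156, 158, 159] 
   now [120, 129, 120, 57, 148, 146, 145, 147, 150, 153, 151, 150, 152, 152, 154]
300 shut [121, 130, 119, 55, 155, 159, 159, 160, 158, 157, 158, 160, 161, 161, 162] 
   open [144, 146, 147, 147, 147, 112, 122, 128, 131, 125, 94, 155, 156, 157, 157] 
   now [101, 99, 99, 97, 96, 98, 95, 93, 93, 93, 92, 83, 76, 89, 102]
305 shut [121, 129, 118, 56, 154, 157, 157, 158, 156, 156, 157, 157, 161, 161, 161] 
   open [146, 147, 149, 147, 150, 149, 130, 123, 128, 130, 127, 82, 156, 156, 158] 
   now [126, 126, 127, 127, 127, 126, 127, 127, 127, 128, 128, 126, 112, 108, 106]
345 shut [124, 128, 117, 61, 149, 147, 144, 148, 151, 152, 156, 155, 158, 158, 159] 
   open [113, 135, 135, 137, 141, 148, 147, 146, 146, 147, 147, 149, 145, 148, 149] 
   now [123, 127, 118, 51, 143, 141, 140, 143, 145, 146, 145, 145, 147, 149, 148]
350 shut [130, 129, 103, 
[... 1520 characters left out ...]
1, 134, 137, 126, 92, 148, 148, 147, 146, 148, 148, 146, 131]), (80, [111, 154, 153, 152, 84, 113, 123, 124, 129, 131, 119, 92, 150, 148, 149, 149, 147, 146, 147, 110]), (90, [102, 154, 155, 155, 77, 111, 121, 126, 128, 131, 120, 93, 148, 149, 148, 147, 147, 146, 146, 93]), (100, [87, 156, 156, 156, 77, 109, 122, 126, 129, 131, 121, 96, 152, 149, 148, 148, 148, 148, 148, 78]), (110, [74, 159, 158, 157, 158, 102, 115, 124, 130, 125, 104, 151, 150, 150, 150, 148, 149, 150, 149, 67]), (120, [65, 159, 159, 158, 158, 158, 157, 157, 156, 155, 152, 151, 151, 149, 150, 149, 150, 150, 150, 57]), (130, [61, 162, 161, 159, 158, 158, 157, 157, 158, 158, 155, 153, 153, 151, 151, 150, 151, 152, 151, 48])]
```

The image values match the shut-gate picture at the gate, with the bar inside the mouth, so the catch has snapped. Now I draw back gently.

Emit:
carry_out([
  {"tx":-0.08,"ty":0,"tz":0,"spin":0,"gripper":255},
  {"tx":-0.16,"ty":0,"tz":0,"spin":0,"gripper":255},
  {"tx":-0.24,"ty":0,"tz":0,"spin":0,"gripper":255},
  {"tx":-0.32,"ty":0,"tz":0,"spin":0,"gripper":255},
  {"tx":-0.4,"ty":0,"tz":0,"spin":0,"gripper":255},
  {"tx":-0.48,"ty":0,"tz":0,"spin":0,"gripper":255},
  {"tx":-0.52,"ty":0,"tz":0,"spin":0,"gripper":255},
  {"tx":-0.52,"ty":0,"tz":0,"spin":0,"gripper":255},
])

```text
time_s: 10.85
eef_pos: [0.4906, -0.0841, 0.0311]
ee_rot: [-180.0, 0.0, -2.4]
wrist_force: [1.2, 0.8, -1.9]
width: 0.0207
finger_force: 59.7
```

Emit:
carry_out([
  {"tx":-0.03,"ty":0,"tz":0,"spin":0,"gripper":255},
  {"tx":-0.06,"ty":0,"tz":0,"spin":0,"gripper":255},
  {"tx":-0.08,"ty":0,"tz":0,"spin":0,"gripper":255},
  {"tx":-0.08,"ty":0,"tz":0,"spin":0,"gripper":255},
])

```text
time_s: 11.25
eef_pos: [0.4884, -0.084, 0.0311]
ee_rot: [-180.0, 0.0, -2.4]
wrist_force: [-0.5, -0.1, -1.7]
width: 0.0206
finger_force: 59.7
```

Emit:
carry_out([
  {"tx":-0.03,"ty":0,"tz":0,"spin":0,"gripper":255},
  {"tx":-0.05,"ty":0,"tz":0,"spin":0,"gripper":255},
  {"tx":-0.05,"ty":0,"tz":0,"spin":0,"gripper":255},
  {"tx":-0.05,"ty":0,"tz":0,"spin":0,"gripper":255},
])

```text
time_s: 11.65
eef_pos: [0.4873, -0.084, 0.0313]
ee_rot: [180.0, -0.0, -2.4]
wrist_force: [0.7, -0.2, -2.2]
width: 0.0206
finger_force: 59.7
```

Emit:
carry_out([
  {"tx":-0.02,"ty":0,"tz":0,"spin":0,"gripper":255},
  {"tx":-0.04,"ty":0,"tz":0,"spin":0,"gripper":255},
  {"tx":-0.04,"ty":0,"tz":0,"spin":0,"gripper":255},
  {"tx":-0.04,"ty":0,"tz":0,"spin":0,"gripper":255},
])

```text
time_s: 12.05
eef_pos: [0.4872, -0.084, 0.0316]
ee_rot: [180.0, -0.2, -2.4]
wrist_force: [4.4, -1.7, -2.9]
width: 0.0208
finger_force: 59.5
```

Emit:
carry_out([
  {"tx":-0.015,"ty":0,"tz":0,"spin":0,"gripper":255},
  {"tx":-0.03,"ty":0,"tz":0,"spin":0,"gripper":255},
  {"tx":-0.03,"ty":0,"tz":0,"spin":0,"gripper":255},
])

```text
time_s: 12.35
eef_pos: [0.4871, -0.084, 0.0318]
ee_rot: [180.0, -0.3, -2.4]
wrist_force: [5.9, 0.7, -5.5]
width: 0.0208
finger_force: 59.3
```

Emit:
carry_out([
  {"tx":-0.02,"ty":0,"tz":0,"spin":0,"gripper":255},
  {"tx":-0.04,"ty":0,"tz":0,"spin":0,"gripper":255},
  {"tx":-0.04,"ty":0,"tz":0,"spin":0,"gripper":255},
])

```text
time_s: 12.65
eef_pos: [0.4871, -0.084, 0.0322]
ee_rot: [180.0, -0.4, -2.4]
wrist_force: [5.2, -0.3, -1.1]
width: 0.0205
finger_force: 59.7
```

Run:
```python
from h import *
s=read_state(); print(s['wrist_force'],s['wrist_torque'],s['joint_efforts'].round(2))
```

```text
[ 5.16919404 -0.30190243 -1.11752595] [-0.0363868  -1.21691979  0.02739607] [ 3.900e-01 -3.242e+01  3.240e+00 -1.255e+01  2.300e-01  1.690e+00
 -1.000e-02]
```

Emit:
carry_out([
  {"tx":-0.02,"ty":0,"tz":0,"spin":0,"gripper":255},
  {"tx":-0.04,"ty":0,"tz":0,"spin":0,"gripper":255},
  {"tx":-0.04,"ty":0,"tz":0,"spin":0,"gripper":255},
])

```text
time_s: 12.95
eef_pos: [0.4871, -0.0839, 0.0327]
ee_rot: [180.0, -0.5, -2.4]
wrist_force: [8.4, -1.0, -4.0]
width: 0.0207
finger_force: 59.5
```

Emit:
carry_out([
  {"tx":0,"ty":0,"tz":0,"spin":0,"gripper":255},
])

```text
time_s: 13.05
eef_pos: [0.487, -0.084, 0.0327]
ee_rot: [180.0, -0.5, -2.4]
wrist_force: [7.6, -1.6, -2.1]
width: 0.0208
finger_force: 59.5
```

Emit:
carry_out([
  {"tx":0,"ty":0,"tz":0,"spin":0,"gripper":255},
])

```text
time_s: 13.15
eef_pos: [0.4871, -0.084, 0.0327]
ee_rot: [180.0, -0.5, -2.4]
wrist_force: [7.6, -1.1, -3.5]
width: 0.0206
finger_force: 59.5
```

Emit:
carry_out([
  {"tx":-0.03,"ty":0,"tz":0,"spin":0,"gripper":255},
  {"tx":-0.05,"ty":0,"tz":0,"spin":0,"gripper":255},
  {"tx":-0.05,"ty":0,"tz":0,"spin":0,"gripper":255},
])

```text
time_s: 13.45
eef_pos: [0.487, -0.084, 0.0329]
ee_rot: [179.9, -0.7, -2.4]
wrist_force: [10.5, -0.8, -4.6]
width: 0.0203
finger_force: 59.2
```

Emit:
carry_out([
  {"tx":0,"ty":0,"tz":0,"spin":0,"gripper":255},
])

```text
time_s: 13.55
eef_pos: [0.487, -0.084, 0.0329]
ee_rot: [179.9, -0.7, -2.4]
wrist_force: [10.2, -0.1, -4.8]
width: 0.0206
finger_force: 59.2
```

Emit:
carry_out([
  {"tx":0,"ty":0,"tz":0,"spin":0,"gripper":255},
])

```text
time_s: 13.65
eef_pos: [0.487, -0.084, 0.0329]
ee_rot: [179.9, -0.7, -2.4]
wrist_force: [10.4, -0.9, -4.9]
width: 0.0207
finger_force: 59.2
```

Emit:
carry_out([
  {"tx":0,"ty":0,"tz":0,"spin":0,"gripper":255},
])

```text
time_s: 13.75
eef_pos: [0.487, -0.084, 0.0329]
ee_rot: [179.9, -0.7, -2.4]
wrist_force: [10.1, -0.4, -4.6]
width: 0.0207
finger_force: 59.2
```

Emit:
carry_out([
  {"tx":-0.01,"ty":0,"tz":0,"spin":0,"gripper":255},
  {"tx":-0.01,"ty":0,"tz":0,"spin":0,"gripper":255},
  {"tx":-0.01,"ty":0,"tz":0,"spin":0,"gripper":255},
  {"tx":-0.01,"ty":0,"tz":0,"spin":0,"gripper":255},
  {"tx":-0.01,"ty":0,"tz":0,"spin":0,"gripper":255},
  {"tx":-0.01,"ty":0,"tz":0,"spin":0,"gripper":255},
  {"tx":-0.01,"ty":0,"tz":0,"spin":0,"gripper":255},
  {"tx":-0.01,"ty":0,"tz":0,"spin":0,"gripper":255},
  {"tx":-0.01,"ty":0,"tz":0,"spin":0,"gripper":255},
  {"tx":-0.01,"ty":0,"tz":0,"spin":0,"gripper":255},
])

```text
time_s: 14.75
eef_pos: [0.487, -0.084, 0.033]
ee_rot: [179.9, -0.7, -2.4]
wrist_force: [10.4, 0.2, -5.9]
width: 0.0206
finger_force: 59.2
```

Emit:
carry_out([
  {"tx":0,"ty":0,"tz":0,"spin":0,"gripper":255},
  {"tx":0,"ty":0,"tz":0,"spin":0,"gripper":255},
  {"tx":0,"ty":0,"tz":0,"spin":0,"gripper":255},
  {"tx":0,"ty":0,"tz":0,"spin":0,"gripper":255},
  {"tx":0,"ty":0,"tz":0,"spin":0,"gripper":255},
])

```text
time_s: 15.25
eef_pos: [0.487, -0.084, 0.033]
ee_rot: [179.9, -0.7, -2.4]
wrist_force: [10.9, -1.3, -6.5]
width: 0.0205
finger_force: 59.2
```

Emit:
carry_out([
  {"tx":0.04,"ty":0,"tz":0,"spin":0,"gripper":255},
  {"tx":0.08,"ty":0,"tz":0,"spin":0,"gripper":255},
  {"tx":0.12,"ty":0,"tz":0,"spin":0,"gripper":255},
  {"tx":0.17,"ty":0,"tz":0,"spin":0,"gripper":255},
  {"tx":0.17,"ty":0,"tz":0.1,"spin":0,"gripper":255},
  {"tx":0.17,"ty":0,"tz":0.2,"spin":0,"gripper":255},
  {"tx":0.17,"ty":0,"tz":0.3,"spin":0,"gripper":255},
  {"tx":0.17,"ty":0,"tz":0.3,"spin":0,"gripper":255},
])

```text
time_s: 16.05
eef_pos: [0.4871, -0.0841, 0.0222]
ee_rot: [180.0, -0.1, -2.4]
wrist_force: [4.6, -0.4, -0.3]
width: 0.02
finger_force: 60.0
```

Emit:
carry_out([
  {"tx":0.03,"ty":0,"tz":0,"spin":0,"gripper":255},
  {"tx":0.05,"ty":0,"tz":0,"spin":0,"gripper":255},
  {"tx":0.05,"ty":0,"tz":0,"spin":0,"gripper":255},
])

```text
time_s: 16.35
eef_pos: [0.4872, -0.084, 0.022]
ee_rot: [-180.0, 0.0, -2.4]
wrist_force: [4.0, 0.1, -0.0]
width: 0.0206
finger_force: 60.0
```

Emit:
carry_out([
  {"tx":0,"ty":0,"tz":0,"spin":0,"gripper":200},
  {"tx":0,"ty":0,"tz":0,"spin":0,"gripper":160},
  {"tx":0,"ty":0,"tz":0,"spin":0,"gripper":120},
  {"tx":0,"ty":0,"tz":0,"spin":0,"gripper":60},
  {"tx":0,"ty":0,"tz":0,"spin":0,"gripper":0},
  {"tx":0,"ty":0,"tz":0,"spin":0,"gripper":0},
  {"tx":0,"ty":0,"tz":0,"spin":0,"gripper":0},
  {"tx":0,"ty":0,"tz":0,"spin":0,"gripper":0},
])

```text
time_s: 17.15
eef_pos: [0.4873, -0.084, 0.0222]
ee_rot: [-180.0, 0.0, -2.4]
wrist_force: [-0.3, 1.1, 0.4]
width: 0.0853
finger_force: 0.0
```

Emit:
carry_out([
  {"tx":0,"ty":0,"tz":-0.4,"spin":0,"gripper":0},
  {"tx":0,"ty":0,"tz":-0.9,"spin":0,"gripper":0},
  {"tx":0,"ty":0,"tz":-1.6,"spin":0,"gripper":0},
  {"tx":0,"ty":0,"tz":-2.4,"spin":0,"gripper":0},
  {"tx":0,"ty":0,"tz":-3.4,"spin":0,"gripper":0},
  {"tx":0,"ty":0,"tz":-4.4,"spin":0,"gripper":0},
  {"tx":0,"ty":0,"tz":-5,"spin":0,"gripper":0},
  {"tx":0,"ty":0,"tz":-5,"spin":0,"gripper":0},
])

```text
time_s: 17.95
eef_pos: [0.49, -0.0844, 0.1761]
ee_rot: [-180.0, -0.5, -2.4]
wrist_force: [0.5, 0.1, -0.6]
width: 0.0856
finger_force: 0.0
```

Run:
```python
from h import *
s=read_state(); print(s['eef_pos'],s['wrist_force'],s['time_s'])
im,p=snap('side','s7'); a,_=snap('wrist','w7')
a=cv2.imread('pics/w7.png')[0:300,150:500]; b=cv2.resize(cv2.imread('pics/s7.png')[210:330,270:440],None,fx=2.5,fy=2.5,interpolation=cv2.INTER_CUBIC)
cv2.imwrite('pics/f.png',np.hstack([a,b]))
```

```text
[ 0.49004634 -0.08441407  0.17614585] [ 0.49213285  0.09688601 -0.64095089] 17.95
```

View pics/f.png

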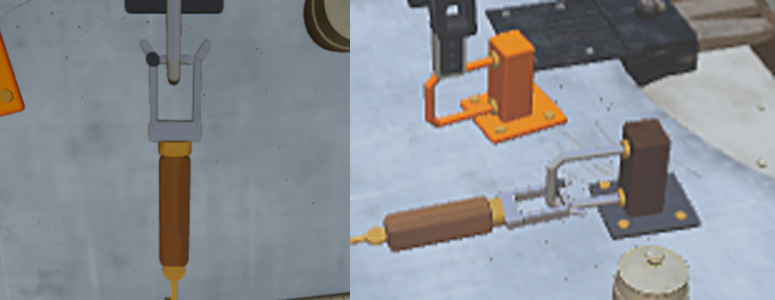

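The key hangs on the real eye with the bar inside the hook and the gate shut behind it (left crop, ~(175,60)). The handle rests free of the gripper and the jar is untouched.

```bash
python3 -c "
from station import hand_in; print(hand_in())"
```

```text
the job is handed in; nothing more can be done
None
```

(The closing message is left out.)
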